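# Lock the rotary slide stage at its index mark

### The job

Take the steel locking pin from its wooden stand and set it down into the hole of the block on the slide turntable, letting go of it there. Then push the turntable round, say by one of its upright posts, until the block comes to the steel index mark and the pin drops fully home; keep leaning lightly on the turntable (about 6 N, never more than 20 N) for a moment to make sure the table is locked, then back away. Do not disturb the slide box, jar or dish.

Things in the scene. Friction and masses are not known exactly. Their poses are not given: they have to be found in the camera images.
- stage_base: White round foot (254 mm across) of the rotary slide stage, fixed. Origin: on the turntable's vertical axis, at the work surface; z up, x pointing at the index mark. On it, unseen under the turntable, lies a flat steel ring, top 30 mm above the table, with one index hole (15.5 mm wide, over 14 mm deep) 100 mm from the axis. Foot and turntable count as one stage.
- index_mark (a point): Top middle of the index mark: a plain steel bar fixed just outside the turntable's rim, 144 mm from the axis, 44 mm wide along the rim, 14 mm thick, top 43 mm above the table. The centre of the hidden index hole is up to 8 degrees (14 mm) to either side of the line from the axis to this point, differently each time; it cannot be seen or measured, only felt as the pin falls in.
- turntable (a joint): Angle (rad) of the black turntable (260 mm across, top 43 mm above the table, 0.6 to 1.1 kg). It turns freely about the stage_base axis with slight friction (under 1.5 N at a post) and stays where left. 0: the block points at the mark's middle; positive is anticlockwise from above. It starts at 0.7 to 1.4: turn it clockwise. Once the pin is in the index hole it stops dead, with about 2 mm of play.
- block_hole (a point): Centre of the mouth of the vertical through hole (14 mm wide, edge chamfered 2 mm) in the aluminium block (52 x 46 mm) on the turntable's rim. The hole is 100 mm from the axis; the mouth is 58 mm above the table, level with the block's top. The point turns with the table.
- post_opposite (a point): Middle of the top face of the upright aluminium post (14 mm thick) fixed on the turntable opposite the block, 105 mm from the axis. Its top is 93 mm above the table and it stands 50 mm above the turntable's top. The point turns with the table.
- post_left (a point): Middle of the top of a like post, 105 mm from the axis and 90 degrees anticlockwise of the block, seen from above.
- post_right (a point): Middle of the top of a like post, 105 mm from the axis and 90 degrees clockwise of the block, seen from above.
- pin_center (a point): Centre of the loose upright steel pin, 0.1 to 0.16 kg, 78 mm long: a shank 12 mm thick, 42 mm long, tapered tip; above it a round head 24 mm thick, 36 mm long, its middle 21 mm above this point: grip there. Set in the block it rides on the steel ring, centre 69 mm above the table, head 14 mm clear of the block; fully home the head sits on the block, centre 55 mm above the table. z along it.
- pin_stand: Fixed wooden stand, 44 x 44 x 50 mm high, with a 15 mm hole in its top in which the pin stands, head resting on the top, at the start. Origin: centre of its underside.
- slide_box: Bystander: dark wooden slide box 100 x 70 x 32 mm, loose. Origin: centre of its underside.
- jar: Bystander: amber glass jar 56 mm across, 75 mm high, loose. Origin: centre of its underside.
- dish: Bystander: white dish 90 mm across, 18 mm high, loose. Origin: centre of its underside.

How it is judged:
On the way, in this order (a step that is already met when the one before it is completed fails the run):
1. the pin stands in the hole of the block and is let go (horizontal distance between pin_center and block_hole below 0.005 m and angle between pin_center's own z axis and vertical below 0.12 rad and z of pin_center in the frame of stage_base below 0.08 m and contact force between the fingers and pin below 0.05 N), for 0.2 s.
2. with the pin fully home in the index hole, the turntable is leaned on with at least 2.5 N for 0.4 s (z of pin_center in the frame of stage_base below 0.0575 m and horizontal distance between pin_center and block_hole below 0.005 m and angle between pin_center's own z axis and vertical below 0.12 rad and contact force between any of the fingers, the arm and stage_base above 2.5 N), for 0.4 s.
At the end, for the whole second after the job is handed in: the pin is at rest and fully home in the block's hole (its centre less than 57.5 mm above the table, within 5 mm of the hole's axis, tilted less than 0.12 rad), with the block within 0.22 rad of the index mark, so that the turntable is locked (z of pin_center in the frame of stage_base below 0.0575 m and horizontal distance between pin_center and block_hole below 0.005 m and angle between pin_center's own z axis and vertical below 0.12 rad and value of joint turntable between -0.22 and 0.22 rad and linear speed of pin below 0.02 m/s); the robot touches nothing.
It fails at once if the stage or its turntable is pushed with more than 20 N (contact force between any of the fingers, the arm and stage_base above 20 N).
It fails at once if the slide box, jar or dish is moved more than 15 mm (distance of any of slide_box, jar, dish from where it was at the start of the episode above 0.015 m).
It also fails if it takes over 72 s, if anything falls off the work surface, if the arm or the gripper's body presses on something with over 40 N, if the wrist force passes 120 N, or if a joint passes its speed limit or range.

### The arm

A 7-joint arm with a two-finger parallel gripper is mounted at the origin on the work surface. World frame = base frame: x ahead of the robot, y to its left, z up, the work surface at z = 0. Lengths are in m, angles in rad, forces in N, time in s.
With the tool pointing down it reaches from about 0.4 to 0.875 m from the base axis. Payload 19.3 kg.
Tool frame: the origin (TCP) lies at the very end of the fingers, on their centre line; the grasp point (between the pads) lies 19 mm behind it; z points along the fingers, y is the line along which they close (so a half turn about z gives the same grasp; the last joint's range is limited). The gripper opens to 85 mm and grips with 20 to 120 N. Pads are 22 mm wide; open, the fingers measure 114 mm over their backs; the gripper's body (76 mm by 85 mm) begins 54 mm behind the grasp point. The pads swing forward as they close: fully open they stand 13 mm farther back than shut.
Start: joints at [1.134, 0.521, -0.036, 1.599, 0.021, 1.021, -0.113], TCP at [0.224, -0.583, 0.194] pointing down, gripper open.
Joint ranges: [-2.91, 2.91], [-0.3, 2.13], [-1.5, 1.42], [0.17, 2.43], [-1.26, 4.41], [0.16, 1.93], [-2.52, 2.52]. Speed limits (rad/s): [1.89, 1.89, 2.39, 2.39, 3.01, 3.01, 3.01].

### API

Orientations are given as [roll, pitch, yaw] about the fixed x, y, z axes, in that order (R = Rz(yaw) Ry(pitch) Rx(roll)).
In Python, from workcell import bot gives the robot as it stands.
- The arm moves only by the tool jog_arm, never from a script. Its argument "motion" is a list of rows, each a list of 5 numbers: the shift along the tool's x, y, z scaled (see below), then the turn about the tool's z scaled (see below), then the opening, from 0 (shut) to 1 (fully open). A call has 1 to 12 rows; each row shifts and turns the commanded pose from where the row before left it, along the tool's axes as they then stand; what a row does not reach is not made up. The controller multiplies each number of a shift by 30 mm and each number of a turn by 0.08 rad. A row lasts 1/10 s, in which the tool goes at most 50 mm and 8.59 degrees, less where a joint would pass 70% of its speed; a pose out of reach is approached as far as the arm can. A call with a number of a shift or a turn outside -1 to 1 is refused whole. A call with a gripper value outside its range is refused whole. The fingers move at their own pace and stop on an object; "newtons" is the grip in N (left out, the last holds). Time passes only in rows, so rows that do not move let the fingers close. It gives the time, the measured TCP pose, the force, the opening and the grip force at its end, in the units of the state.
- bot.observe(): the state, without advancing time (a new reading comes with each control period).
- bot.grab_frame(name): name is "scene" or "side" or "wrist"; returns a dict with "pixels" (384x512x3 uint8, red, green, blue), "fovy" (degrees; the focal length in pixels is half the picture's height over the tangent of half this angle, whatever the lens; pixels are square), "cx", "cy" (the principal point, pixels), "rvec" (rotation vector, rad) and "tvec" (3), from world to camera coordinates, as OpenCV has them; the wrist camera has in their place "mount" (4x4, takes a point from camera to tool coordinates, whose origin is the TCP and whose axes are the flange's). Camera axes: x right, y down, z forward; pixel columns grow to the right and rows downward; lengths in m; the calibration is good to about 2 mm. A picture is of the moment at which its call begins: read the wrist's pose just before it. There is no depth.
- bot.job_done(): hands the job in; it is judged then, once.
The state is a dict: "clock": time; "qpos": joint angles; "qd": joint speeds; "joint_efforts": joint torques, N m; "position": TCP position; "tool_rot": TCP orientation; "force": force on the tool from outside, world axes, zero at the start; "moment": the same for the moment, N m; "grip_width": finger opening in m; "finger_force": force on a finger pad.
Only numpy, scipy, OpenCV 4.12 (cv2) and the standard library are available. Lean on these libraries where they do the work, as an engineer would, in place of code of your own. Each camera call takes 0.05 s, during which the arm holds its last target. There are 200 camera calls.

## Working session

There is one attempt and no reset: what is moved stays moved. The work goes in short steps, Python scripts to look and compute and a tool call to move; the robot and the scene stay as the last step left them, time stands still between calls to the robot, and variables do not carry over. Pictures are saved under pics/ and viewed, at most 10 in all, crops included, and the job is handed in when it is done.

Besides the shell and the picture viewer there is one more tool, called by a JSON object that holds its "api" and its "payload". jog_arm: Moves the arm, as the interface text tells. Shifts and turns lie within -1 to 1; 1 stands for 30 mm of shift or 0.08 rad of turn. Its arguments: {"type":"object","properties":{"motion":{"type":"array","items":{"type":"array","items":{"type":"number"}}},"newtons":{"type":"number"}},"required":["motion"]}

```bash
mkdir -p pics; ls; python3 - <<'E'
from workcell import bot
import cv2,pickle
s=bot.observe();print({k:s[k] for k in("clock","position","tool_rot","force","grip_width")})
d={}
for n in("scene","side","wrist"):
    f=bot.grab_frame(n);d[n]=f;print(n,f["fovy"],f["cx"],f["cy"],f.get("rvec"),f.get("tvec"),f.get("mount"))
    cv2.imwrite(f"pics/{n}0.png",cv2.resize(f["pixels"][:,:,::-1],(800,600),interpolation=cv2.INTER_CUBIC))
pickle.dump((s,d),open("f0.pkl","wb"))
E
```

```text
pics
{'clock': 0.0, 'position': array([ 0.22398137, -0.58307022,  0.19352004]), 'tool_rot': array([-3.14042462e+00,  9.10152162e-05,  3.66811885e-01]), 'force': array([-0.33375461, -0.26273411, -0.31521739]), 'grip_width': 0.08524990393314724}
scene 52.481458545557224 257.5817129545179 196.95228206900268 [ 1.56004303  2.02711959 -0.8100775 ] [ 0.17053162 -0.30986737  1.46402037] None
side 46.36825518114439 259.53516570734206 189.0236193055882 [ 0.93424727 -2.4045324   1.16318056] [0.40084438 0.31913401 0.84930812] None
wrist 66.25792609800226 254.2656841100093 193.88679177052148 None None [[-4.07496556e-04 -9.58422335e-01 -2.85353224e-01  7.18845245e-02]
 [ 9.99999619e-01 -1.70220473e-04 -8.56318685e-04 -2.91395492e-04]
 [ 7.72141992e-04 -2.85353464e-01  9.58422039e-01 -1.81143371e-01]
 [ 0.00000000e+00  0.00000000e+00  0.00000000e+00  1.00000000e+00]]
```

View pics/scene0.png

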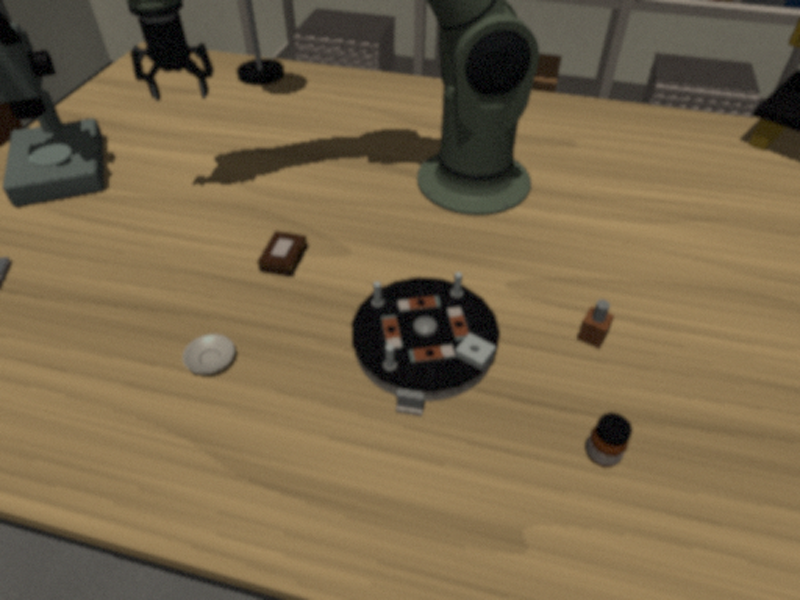

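View pics/side0.png

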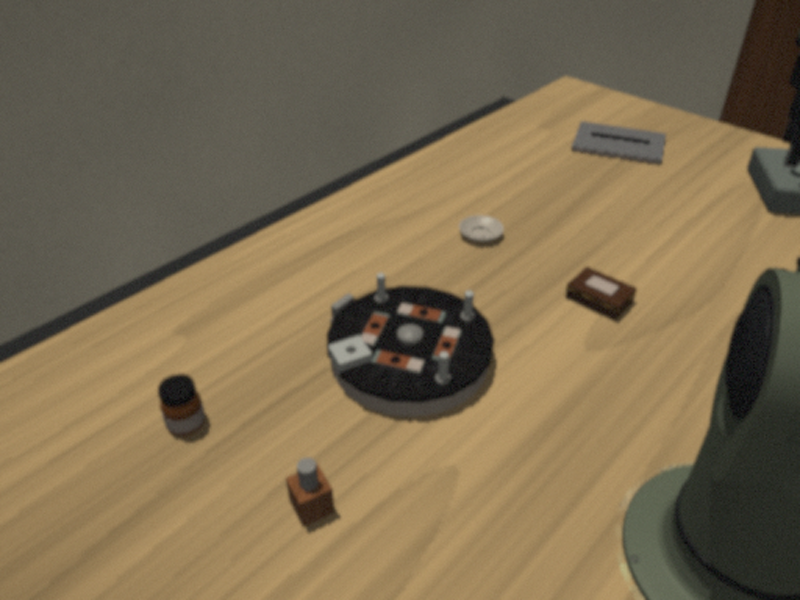

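The scene view shows the pin at (601,308), block hole at (475,349), posts at (377,287), (458,277) and (389,350), and the mark at (410,395). The side view shows the pin at (307,464), hole at (351,350) and posts at (381,278), (468,295) and (443,360). I'll enlarge both for a closer reading.

```bash
python3 - <<'E'
import cv2,pickle,numpy as np
s,d=pickle.load(open("f0.pkl","rb"))
def crop(n,x,y,w,h,W,H):
    return cv2.resize(d[n]["pixels"][y:y+h,x:x+w,::-1],(W,H),interpolation=cv2.INTER_CUBIC)
a=np.vstack([np.hstack([crop("scene",220,170,100,100,400,400),crop("side",205,170,100,100,400,400)]),
 np.hstack([crop("scene",365,180,50,50,200,200),crop("side",175,285,50,50,200,200),crop("scene",365,250,50,50,200,200),crop("side",90,230,50,50,200,200)])])
cv2.imwrite("pics/crop.png",a)
E
```

```text
(no output)
```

View pics/crop.png

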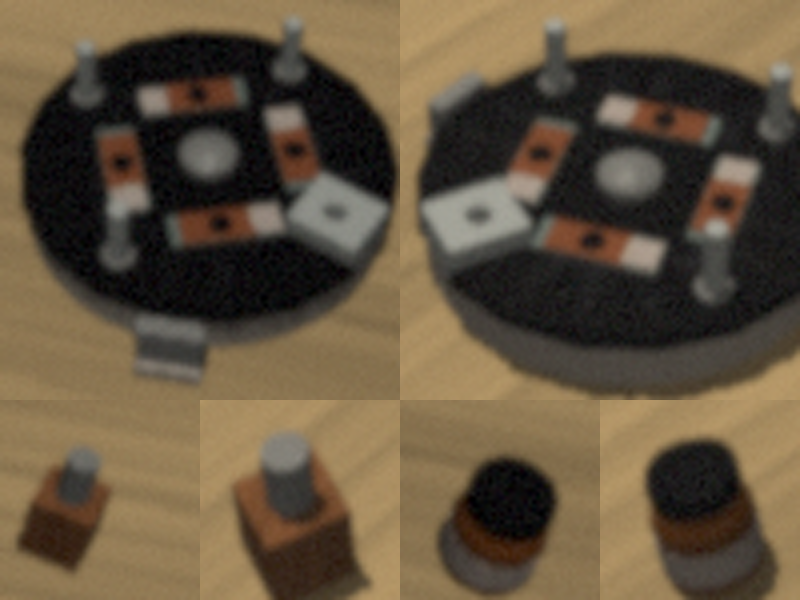

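The crop shows scene posts at (86,46), (293,24) and (118,206) with the hole at (337,212). The side half shows posts at (555,25), (782,70) and (718,230), with the hole at (479,213). The pin top is at (84,454) in the scene inset and (287,443) in the side inset.

```bash
cat > h.py <<'E'
import numpy as np,cv2,pickle
from scipy.optimize import least_squares
def cam(f):
    fl=192/np.tan(np.radians(f["fovy"])/2)
    return np.array([[fl,0,f["cx"]],[0,fl,f["cy"]],[0,0,1]]),np.array(f["rvec"],float),np.array(f["tvec"],float)
def proj(f,P):
    K,r,t=cam(f);return cv2.projectPoints(np.atleast_2d(np.array(P,float)),r,t,K,None)[0][:,0]
E
python3 - <<'E'
from h import *
s,d=pickle.load(open("f0.pkl","rb"))
c=lambda x,y,ox,oy:np.array([x/4-.375+ox,y/4-.375+oy])
names=["hole","left","opp","right","pin","jar"]
S=[c(337,212,220,170),c(293,23,220,170),c(86,46,220,170),c(118,206,220,170),c(84,54,365,180),c(110,92,365,250)]
D=[c(79,213,205,170),c(318,230,205,170),c(382,70,205,170),c(155,25,205,170),c(87,43,175,285),c(96,60,90,230)]
for n,a,b in zip(names,S,D):
    r=least_squares(lambda p:np.r_[proj(d["scene"],p)[0]-a,proj(d["side"],p)[0]-b],[.6,0,.05]);print(n,r.x.round(4),r.fun.round(2))
def pts(p):
    x,y,th=p[:3];o=[[x+.1*np.cos(th),y+.1*np.sin(th),.058]]
    for k in(1,2,3):o.append([x+.105*np.cos(th+k*np.pi/2),y+.105*np.sin(th+k*np.pi/2),.093])
    return o
f=lambda p:np.r_[(proj(d["scene"],pts(p))-S[:4]).ravel(),(proj(d["side"],pts(p))-D[:4]).ravel()]
r=least_squares(f,[.65,.0,.5]);print("stage",r.x.round(4),r.fun.round(2));print(np.round(pts(r.x),4))
r=least_squares(lambda p:np.r_[proj(d["scene"],[*p,.086])[0]-S[4],proj(d["side"],[*p,.086])[0]-D[4]],[.6,.2]);print("pin",r.x.round(4),r.fun.round(2))
# ground pts: mark, box, dish in scene 800px coordinates
K,rv,t=cam(d["scene"]);R=cv2.Rodrigues(rv)[0]
for n,u,v,z in [("mark",220+171/4,170+331/4,.043),("box",283/1.5625,250/1.5625,.032),("dish",210/1.5625,355/1.5625,.01)]:
    ray=R.T@np.linalg.inv(K)@[u,v,1];C=-R.T@t;print(n,(C+ray*(z-C[2])/ray[2]).round(3))
E
```

```text
hole [0.5674 0.098  0.0565] [-0.64 -0.54 -0.64  0.4 ]
left [0.4325 0.0406 0.0898] [-0.22 -0.22 -0.19  0.15]
opp [ 0.4942 -0.0941  0.0918] [-0.29 -0.33 -0.3   0.26]
right [ 0.6291 -0.0328  0.0921] [-0.17 -0.17 -0.19  0.14]
pin [0.4354 0.2968 0.0885] [-0.44 -0.31 -0.34  0.16]
jar [0.6797 0.3225 0.0753] [-0.85 -0.47 -0.87  0.31]
stage [0.5312 0.0047 1.2092] [-0.48 -1.13  0.25 -0.86 -0.09 -0.65 -0.1  -0.3  -0.46  0.12 -0.66 -0.71
 -0.38 -0.   -0.35 -0.13]
[[ 0.5665  0.0982  0.058 ]
 [ 0.433   0.0418  0.093 ]
 [ 0.494  -0.0936  0.093 ]
 [ 0.6294 -0.0325  0.093 ]]
pin [0.4359 0.2963] [-0.87  0.45 -0.21  0.69]
mark [0.681 0.017 0.043]
box [ 0.393 -0.323  0.032]
dish [ 0.666 -0.352  0.01 ]
```

{"api": "jog_arm", "payload": {"motion": [[0.95,-0.6,0,0,1],[0.95,-0.6,0,0,1],[0.95,-0.6,0,0,1],[0.95,-0.6,0,0,1],[0.95,-0.6,0,0,1],[0.95,-0.6,0,0,1],[0.95,-0.6,0,0,1],[0.95,-0.6,0,0,1],[0.95,-0.6,0,0,1],[0.95,-0.6,0,0,1],[0.95,-0.6,0,0,1],[0.95,-0.6,0,0,1]]}}

```text
clock: 1.35
position: [0.4665, -0.2579, 0.194]
tool_rot: [-3.142, 0.0, 0.367]
force: [0.2, -0.9, 0.2]
grip_width: 0.0855
finger_force: 0.0
```

{"api": "jog_arm", "payload": {"motion": [[0.9,-0.7,0,0,1],[0.9,-0.7,0,0,1],[0.9,-0.7,0,0,1],[0.5,-1,0,0,1],[0.2,-1,0,0,1],[0,-1,0,0,1],[0,-1,0,0,1],[0,-1,0,0,1],[0,-1,0,0,1],[0,-1,0,0,1],[0,-1,0,0,1],[0,-1,0,0,1]]}}

```text
clock: 2.55
position: [0.4411, 0.0893, 0.1941]
tool_rot: [3.142, 0.0, 0.367]
force: [0.2, 0.7, 0.4]
grip_width: 0.0855
finger_force: 0.0
```

{"api": "jog_arm", "payload": {"motion": [[0,0,0,-1,1],[0,0,0,1,1],[0,0,0,0,1]]}}

```text
clock: 2.85
position: [0.4416, 0.0884, 0.194]
tool_rot: [-3.142, 0.0, 0.365]
force: [-0.3, -0.0, -0.2]
grip_width: 0.0855
finger_force: 0.0
```

{"api": "jog_arm", "payload": {"motion": [[0.33,-0.94,0,0,1],[0.33,-0.94,0,0,1],[0.33,-0.94,0,0,1],[0.33,-0.94,0,0,1],[0.33,-0.94,0,0,1],[0.33,-0.94,0,0,1],[0.33,-0.94,0,0,1],[0,0,0,-1,1],[0,0,0,-1,1],[0,0,0,-1,1],[0,0,0,-1,1],[0,0,0,-1,1]]}}

```text
clock: 4.05
position: [0.4357, 0.2972, 0.194]
tool_rot: [-3.142, 0.0, 0.772]
force: [-0.2, -0.3, 0.2]
grip_width: 0.0854
finger_force: 0.0
```

{"api": "jog_arm", "payload": {"motion": [[0,0,0,-1,1],[0,0,0,-1,1],[0,0,0,-1,1],[0,0,0,-1,1],[0,0,0,-1,1],[0,0,0,-0.5,1],[0,0,0,0,1],[0,0,0,0,1]]}}

```text
clock: 4.85
position: [0.4357, 0.2972, 0.194]
tool_rot: [-3.141, 0.0, 1.206]
force: [0.0, 0.2, 0.2]
grip_width: 0.0855
finger_force: 0.0
```

```bash
cat >> h.py <<'E'
from scipy.spatial.transform import Rotation as Ro
def wray(s,f,u,v,z):
    "world point at height z seen by the wrist camera at pixel u,v"
    fl=192/np.tan(np.radians(f["fovy"])/2);R=Ro.from_euler("xyz",s["tool_rot"]).as_matrix();M=np.array(f["mount"])
    C=np.array(s["position"])+R@M[:3,3];r=R@M[:3,:3]@np.array([(u-f["cx"])/fl,(v-f["cy"])/fl,1])
    return C+r*(z-C[2])/r[2]
E
python3 - <<'E'
from workcell import bot
import cv2,pickle
s=bot.observe();f=bot.grab_frame("wrist");pickle.dump((s,f),open("w1.pkl","wb"))
print(s["position"],s["tool_rot"],s["qpos"])
cv2.imwrite("pics/w1.png",cv2.resize(f["pixels"][:,:,::-1],(800,600),interpolation=cv2.INTER_CUBIC))
E
```

```text
[0.43570145 0.29721956 0.19402914] [-3.14148311e+00  7.07347249e-05  1.20595942e+00] [-0.29166707  0.4107725  -0.5518845   1.83557851  0.25712075  0.96668129
 -1.31868462]
```

View pics/w1.png

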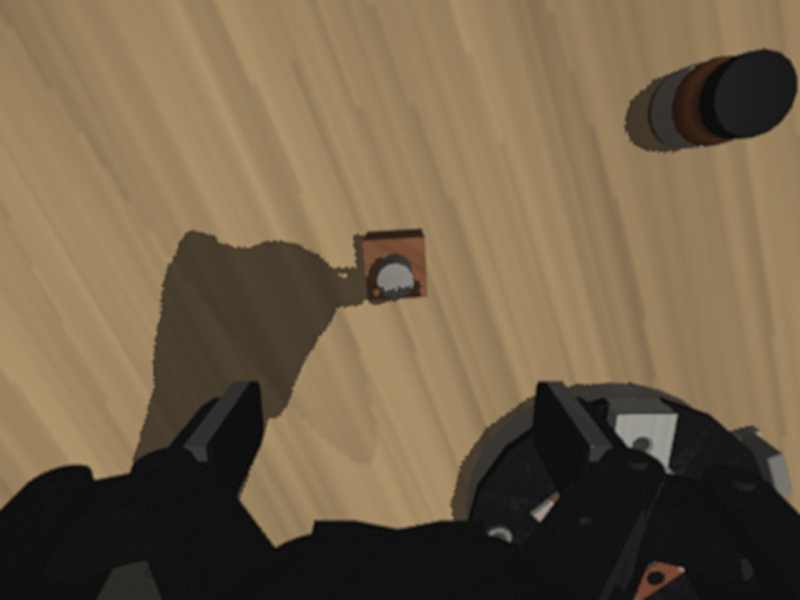

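The wrist view shows the pin's head top at about (396,275), centred on the stand top at (395,268), and the block hole at (644,441).

```bash
python3 - <<'E'
from h import *
s,f=pickle.load(open("w1.pkl","rb"));k=512/800
for n,u,v,z in[("pin",396,275,.086),("stand",395.5,268,.05),("hole",644,441,.058),("jar",750,94,.075),("mark",768,460,.043)]:print(n,wray(s,f,u*k-.18,v*k-.18,z).round(4))
E
```

```text
pin [0.4358 0.303  0.086 ]
stand [0.4342 0.3002 0.05  ]
hole [0.5682 0.1017 0.058 ]
jar [0.673  0.3286 0.075 ]
mark [0.6664 0.0342 0.043 ]
```

{"api": "jog_arm", "payload": {"motion": [[0.07,0,0.7,0,1],[0,0,0.7,0,1],[0,0,0.7,0,1],[0,0,0.7,0,1],[0,0,0,0,1],[0,0,0,0,1]]}}

```text
clock: 5.5
position: [0.4363, 0.2996, 0.1105]
tool_rot: [-3.141, 0.0, 1.207]
force: [0.9, 0.5, -0.0]
grip_width: 0.0855
finger_force: 0.0
```

```bash
python3 - <<'E'
from workcell import bot
import cv2,pickle
s=bot.observe();f=bot.grab_frame("wrist");pickle.dump((s,f),open("w2.pkl","wb"))
print(s["position"],s["tool_rot"])
cv2.imwrite("pics/w2.png",cv2.resize(f["pixels"][100:340,96:416,::-1],(800,600),interpolation=cv2.INTER_CUBIC))
E
```

```text
[0.43633254 0.29957617 0.11051298] [-3.14133997e+00  1.19596593e-04  1.20672088e+00]
```

View pics/w2.png

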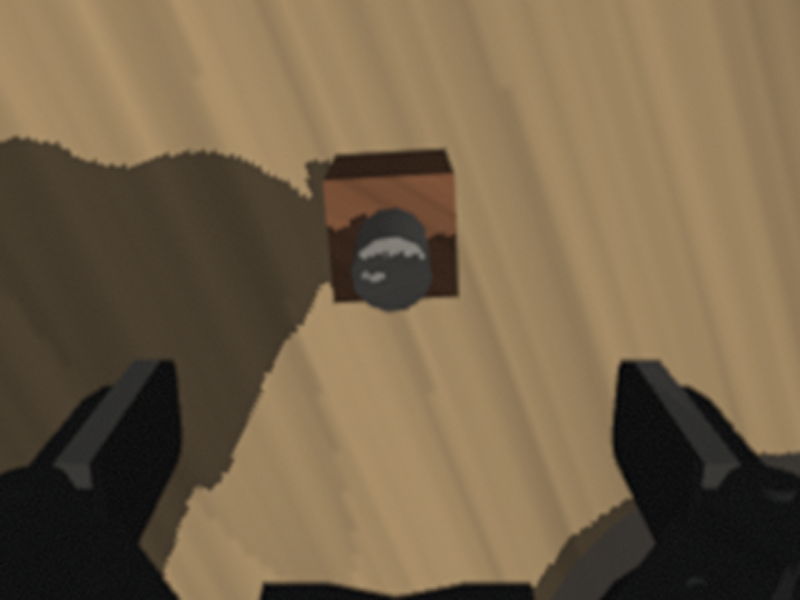

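The close view shows the pin's head top centred at crop (392,273), with the stand top centred at (393,237).

```bash
python3 - <<'E'
from h import *
s,f=pickle.load(open("w2.pkl","rb"))
R=Ro.from_euler("xyz",s["tool_rot"]).as_matrix()
for n,u,v,z in[("pin",392,273,.086),("stand",393,237,.05)]:
    p=wray(s,f,96+u/2.5-.3,100+v/2.5-.3,z);print(n,p.round(4),"tool mm",(R.T@(p-s["position"])*1e3).round(1))
E
```

```text
pin [0.4342 0.3    0.086 ] tool mm [-0.4 -2.2 24.5]
stand [0.4344 0.3003 0.05  ] tool mm [-0.  -2.1 60.5]
```

{"api": "jog_arm", "payload": {"motion": [[0,-0.07,0.6,0,1],[0,0,0.6,0,1],[0,0,0.6,0,1],[0,0,0,0,1],[0,0,0,0,0],[0,0,0,0,0],[0,0,0,0,0],[0,0,0,0,0],[0,0,0,0,0],[0,0,0,0,0],[0,0,0,0,0]], "newtons": 50}}

```text
clock: 6.65
position: [0.4344, 0.3001, 0.0561]
tool_rot: [-3.142, 0.0, 1.207]
force: [-0.9, -0.9, -0.6]
grip_width: 0.0002
finger_force: 0.0
```

```bash
python3 - <<'E'
from workcell import bot
import cv2,numpy as np,pickle
s=bot.observe();f=bot.grab_frame("wrist");g=bot.grab_frame("side");h=bot.grab_frame("scene");pickle.dump((s,f,g,h),open("w3.pkl","wb"))
c=lambda f,x,y,w,h:cv2.resize(f["pixels"][y:y+h,x:x+w,::-1],(400,300),interpolation=cv2.INTER_CUBIC)
a=np.vstack([np.hstack([c(f,0,0,512,384),c(f,176,180,160,120)]),np.hstack([c(g,140,240,120,90),c(h,320,150,120,90)])])
print(s["grip_width"],s["finger_force"],s["position"])
cv2.imwrite("pics/w3.png",a)
E
```

```text
0.00017993874354740378 0.0 [0.43442248 0.3000867  0.05613879]
```

View pics/w3.png

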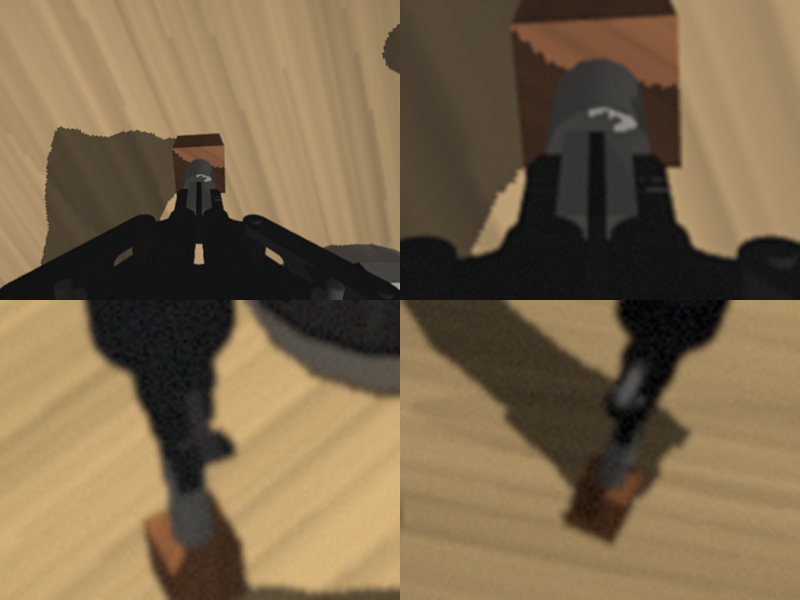

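The view shows the shut fingertips sitting above the pin's head, not round it, with the pin still standing upright in the stand. By the picture the fingertips end about 30–45 mm short of the nominal TCP. I'll lower the shut fingers gently onto the pin's top to measure that.

{"api": "jog_arm", "payload": {"motion": [[0,0,0.03,0,0],[0,0,0.03,0,0],[0,0,0.03,0,0],[0,0,0,0,0]]}}

```text
clock: 7.2
position: [0.4343, 0.3001, 0.0532]
tool_rot: [-3.141, 0.0, 1.207]
force: [-0.5, 0.1, 0.6]
grip_width: -0.0004
finger_force: 0.0
```

{"api": "jog_arm", "payload": {"motion": [[0,0,0.03,0,0],[0,0,0.03,0,0],[0,0,0.03,0,0],[0,0,0,0,0]]}}

```text
clock: 7.6
position: [0.4344, 0.3001, 0.0506]
tool_rot: [-3.142, 0.0, 1.207]
force: [-0.0, -0.3, 0.2]
grip_width: 0.0001
finger_force: 0.0
```

{"api": "jog_arm", "payload": {"motion": [[0,0,0.03,0,0],[0,0,0.03,0,0],[0,0,0.03,0,0],[0,0,0,0,0]]}}

```text
clock: 8.0
position: [0.4348, 0.3003, 0.0488]
tool_rot: [3.141, -0.001, 1.207]
force: [-3.8, -2.4, 18.3]
grip_width: 0.0004
finger_force: 9.0
```

{"api": "jog_arm", "payload": {"motion": [[0,0,0.03,0,0],[0,0,0.03,0,0],[0,0,0.03,0,0],[0,0,0,0,0]]}}

```text
clock: 8.4
position: [0.4357, 0.3011, 0.0484]
tool_rot: [3.138, -0.003, 1.207]
force: [-11.7, -9.9, 67.0]
grip_width: 0.0001
finger_force: 33.5
```

Contact with the pin's 86 mm top came at TCP z ≈ 49 mm, so the real tips sit 37 mm short of the nominal TCP and the arm is stiff, about 17 N/mm. I'll lift, open and go down by the corrected amount.

{"api": "jog_arm", "payload": {"motion": [[0,0,-0.4,0,0],[0,0,0,0,1],[0,0,0,0,1],[0,0,0,0,1],[0,0,0,0,1],[0,0,0,0,1],[0,0,0,0,1]]}}

```text
clock: 9.1
position: [0.4343, 0.3001, 0.0571]
tool_rot: [-3.141, 0.0, 1.207]
force: [0.7, -0.9, -0.7]
grip_width: 0.0847
finger_force: 0.0
```

{"api": "jog_arm", "payload": {"motion": [[0,0,0.4,0,1],[0,0,0.4,0,1],[0,0,0.3,0,1],[0,0,0.1,0,1],[0,0,0,0,1]]}}

```text
clock: 9.6
position: [0.434, 0.3, 0.0206]
tool_rot: [-3.141, 0.001, 1.207]
force: [1.0, -0.2, 0.4]
grip_width: 0.0855
finger_force: 0.0
```

{"api": "jog_arm", "payload": {"motion": [[0,0,0,0,0],[0,0,0,0,0],[0,0,0,0,0],[0,0,0,0,0],[0,0,0,0,0],[0,0,0,0,0],[0,0,0,0,0]], "newtons": 50}}

```text
clock: 10.3
position: [0.4345, 0.3002, 0.0217]
tool_rot: [3.141, -0.0, 1.207]
force: [-1.3, -1.2, 6.1]
grip_width: 0.0217
finger_force: 48.6
```

{"api": "jog_arm", "payload": {"motion": [[0,0,-0.1,0,0],[0,0,-0.4,0,0],[0,0,-0.5,0,0],[0,0,-0.5,0,0],[0,0,-0.5,0,0],[0,0,-0.5,0,0],[0,0,-0.5,0,0],[0,0,-0.5,0,0],[0,0,0,0,0],[0,0,0,0,0]]}}

```text
clock: 11.3
position: [0.4345, 0.3, 0.1266]
tool_rot: [3.141, -0.0, 1.207]
force: [-0.5, -0.6, -1.4]
grip_width: 0.0217
finger_force: 49.0
```

```bash
python3 - <<'E'
from workcell import bot
import cv2,numpy as np,pickle
s=bot.observe();f=bot.grab_frame("wrist");g=bot.grab_frame("side");h=bot.grab_frame("scene");pickle.dump((s,f,g,h),open("w4.pkl","wb"))
c=lambda f,x,y,w,h:cv2.resize(f["pixels"][y:y+h,x:x+w,::-1],(400,300),interpolation=cv2.INTER_CUBIC)
a=np.vstack([np.hstack([c(f,0,0,512,384),c(f,176,180,160,120)]),np.hstack([c(g,140,210,120,90),c(h,320,130,120,90)])])
print(s["grip_width"],s["finger_force"],s["position"],s["force"])
cv2.imwrite("pics/w4.png",a)
E
```

```text
0.021653893956458163 48.96375238895416 [0.4345176  0.30003134 0.12660995] [-0.51760322 -0.64223384 -1.36684414]
```

View pics/w4.png

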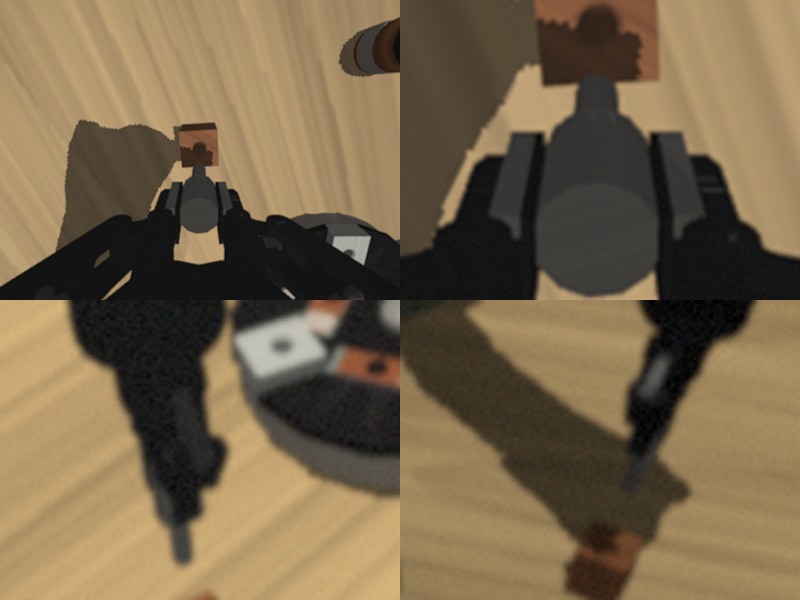

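The pin is held upright on the tool axis, with its top disc at pixel (255,275) in the wrist frame. Next it goes over the block.

{"api": "jog_arm", "payload": {"motion": [[-0.5,0.7,0,0,0],[-0.6,0.8,0,0,0],[-0.6,0.85,0,0,0],[-0.6,0.85,0,0,0],[-0.6,0.85,0,0,0],[-0.6,0.85,0,0,0],[-0.6,0.8,0,0,0],[-0.6,0.8,0.3,0,0],[0,0,0.4,0,0],[0,0,0,0,0],[0,0,0,0,0]]}}

```text
clock: 12.55
position: [0.5657, 0.0999, 0.105]
tool_rot: [-3.14, 0.0, 1.208]
force: [0.1, 0.1, -0.4]
grip_width: 0.0218
finger_force: 49.1
```

```bash
python3 - <<'E'
from workcell import bot
import cv2,numpy as np,pickle
s=bot.observe();f=bot.grab_frame("wrist");pickle.dump((s,f),open("w5.pkl","wb"))
print(s["position"],s["tool_rot"],s["force"])
cv2.imwrite("pics/w5.png",cv2.resize(f["pixels"][130:310,136:376,::-1],(800,600),interpolation=cv2.INTER_CUBIC))
E
```

```text
[0.56572349 0.09991442 0.10501463] [-3.14033221e+00  3.67455193e-05  1.20798087e+00] [ 0.0784673   0.05147816 -0.38953215]
```

View pics/w5.png

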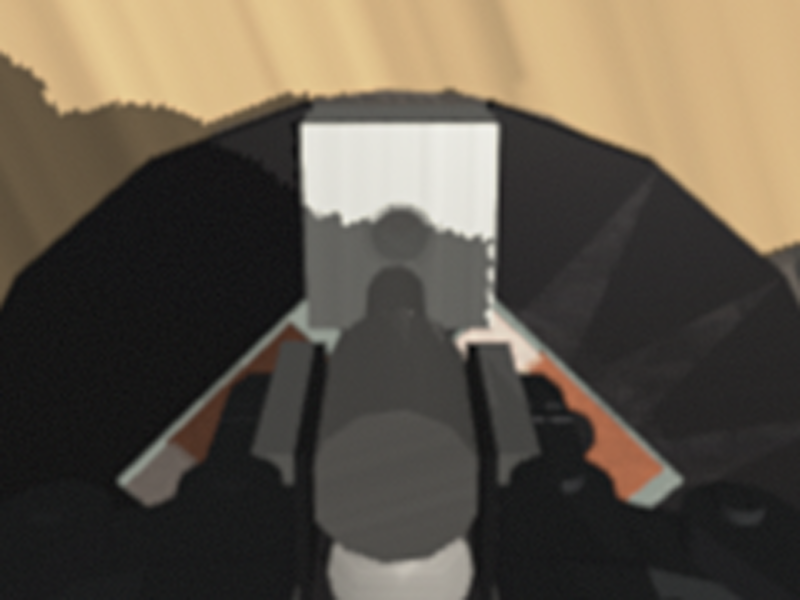

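The crop shows the hole centred at (401,233), the block's top spanning x 300–499, and the pin's tip just short of it at (396,290) with the top disc at (396,487).

```bash
python3 - <<'E'
from h import *
s,f=pickle.load(open("w5.pkl","rb"))
R=Ro.from_euler("xyz",s["tool_rot"]).as_matrix();k=.3
zt=s["position"][2]+.0646
for n,u,v,z in[("hole",401,233,.058),("blockmid",399.5,225,.058),("pintop",396,487,zt)]:
    p=wray(s,f,136+u*k-.35,130+v*k-.35,z);print(n,p.round(4),"tool mm",(R.T@(p-s["position"])*1e3).round(1))
# block far-edge
for v in(122,328):
    p=wray(s,f,136+400*k-.35,130+v*k-.35,.058);print((R.T@(p-s["position"])*1e3).round(1))
E
```

```text
hole [0.566  0.0995 0.058 ] tool mm [-0.3  0.5 47. ]
blockmid [0.5664 0.1016 0.058 ] tool mm [ 1.8  0.1 47. ]
pintop [0.5649 0.0994 0.1696] tool mm [ -0.8  -0.7 -64.6]
[27.2  0.2 47. ]
[-25.3   0.3  47. ]
```

{"api": "jog_arm", "payload": {"motion": [[0,0.03,0.3,0,0],[0,0,0.3,0,0],[0,0,0.3,0,0],[0,0,0.2,0,0],[0,0,0.2,0,0],[0,0,0.1,0,0],[0,0,0,0,0]]}}

```text
clock: 13.3
position: [0.5671, 0.0986, 0.0629]
tool_rot: [-3.141, 0.0, 1.207]
force: [-0.6, 0.2, -0.7]
grip_width: 0.022
finger_force: 49.1
```

Pin bottom is about 9 mm into the hole with no force, so I'll continue down to just above the ring.

{"api": "jog_arm", "payload": {"motion": [[0,0,0.2,0,0],[0,0,0.2,0,0],[0,0,0.15,0,0],[0,0,0.04,0,0],[0,0,0,0,0]]}}

```text
clock: 13.8
position: [0.5672, 0.0986, 0.0454]
tool_rot: [-3.141, 0.0, 1.207]
force: [0.5, 0.2, -0.5]
grip_width: 0.0217
finger_force: 49.1
```

{"api": "jog_arm", "payload": {"motion": [[0,0,0,0,0.4],[0,0,0,0,0.6],[0,0,0,0,0.8],[0,0,0,0,0.8],[0,0,0,0,0.8],[0,0,0,0,0.8],[0,0,0,0,0.8]]}}

```text
clock: 14.5
position: [0.5673, 0.0986, 0.0456]
tool_rot: [-3.142, -0.0, 1.207]
force: [0.6, -0.5, 0.0]
grip_width: 0.0686
finger_force: 0.0
```

{"api": "jog_arm", "payload": {"motion": [[0,0,-0.7,0,0.8],[0,0,-1,0,0.8],[0,0,-1,0,0.8],[0,0,-1,0,0.8],[0,0,0,0,0],[0,0,0,0,0]]}}

```text
clock: 15.1
position: [0.5675, 0.0985, 0.1569]
tool_rot: [3.141, -0.0, 1.207]
force: [-0.4, -0.2, -0.8]
grip_width: 0.0402
finger_force: 0.0
```

```bash
python3 - <<'E'
from workcell import bot
import cv2,numpy as np,pickle
s=bot.observe();f=bot.grab_frame("wrist");g=bot.grab_frame("side");h=bot.grab_frame("scene");pickle.dump((s,f,g,h),open("w6.pkl","wb"))
c=lambda f,x,y,w,h:cv2.resize(f["pixels"][y:y+h,x:x+w,::-1],(400,300),interpolation=cv2.INTER_CUBIC)
a=np.vstack([np.hstack([c(f,0,0,512,384),c(f,176,130,160,120)]),np.hstack([c(g,185,160,140,105),c(h,210,160,120,90)])])
print(s["position"],s["tool_rot"])
cv2.imwrite("pics/w6.png",a)
E
```

```text
[0.56745021 0.09848047 0.15687339] [ 3.14069017e+00 -2.78245453e-04  1.20660201e+00]
```

View pics/w6.png

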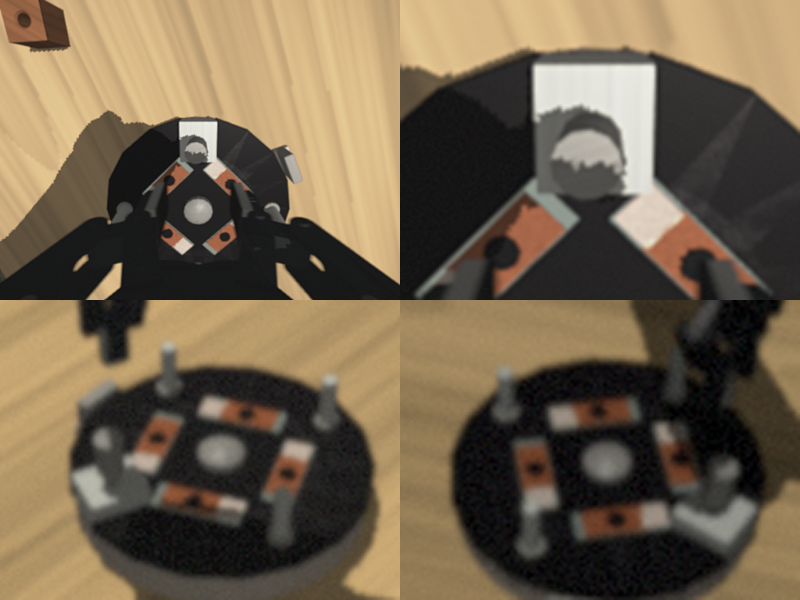

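The pin stands upright in the block with its head clear of it, and the posts are where I computed them. I'll move the shut fingers to just behind post_right and come down.

{"api": "jog_arm", "payload": {"motion": [[-0.58,0.88,0,0,0],[-0.58,0.88,0,0,0],[-0.58,0.88,0,0,0],[-0.58,0.86,0,0,0],[0,0,0.6,0,0],[0,0,0.9,0,0],[0,0,0.9,0,0],[0,0,0.9,0,0],[0,0,0.7,0,0],[0,0,0.1,0,0],[0,0,0,0,0]]}}

```text
clock: 16.35
position: [0.6401, -0.0036, 0.033]
tool_rot: [-3.14, 0.0, 1.207]
force: [0.8, -0.5, 0.8]
grip_width: -0.0
finger_force: 0.0
```

```bash
cat > trk.py <<'E'
from h import *
from workcell import bot
C=np.array([.5313,.005])
def pin(th,z): return [C[0]+.1*np.cos(th),C[1]+.1*np.sin(th),z]
ref=pickle.load(open("w6.pkl","rb"));T={"side":ref[2],"scene":ref[3]}
def track(th):
    "residual of the head patch (px) from its predicted place if the pin rides, and the residual expected if it is home"
    for n,f0 in T.items():
        p0=proj(f0,pin(1.207,.1))[0].round().astype(int);w=5
        t=f0["pixels"][p0[1]-w:p0[1]+w+1,p0[0]-w:p0[0]+w+1]
        f=bot.grab_frame(n);q=proj(f,pin(th,.1))[0]-proj(f0,pin(1.207,.1))[0]+p0
        h=proj(f,pin(th,.086))[0]-proj(f,pin(th,.1))[0];qi=q.round().astype(int);m=w+12
        r=cv2.matchTemplate(np.ascontiguousarray(f["pixels"][qi[1]-m:qi[1]+m+1,qi[0]-m:qi[0]+m+1]),np.ascontiguousarray(t),cv2.TM_CCOEFF_NORMED)
        _,b,_,l=cv2.minMaxLoc(r);print(n,"resid",(np.array(l)-12+qi-q).round(1),"home would be",h.round(1),"score",round(b,2))
def theta(s,x=.018):
    "table angle if the tool touches post_right, x behind its centre"
    v=np.array(s["position"][:2])-C;return np.arctan2(v[1],v[0])+np.pi/2-np.arcsin(x/np.hypot(*v))
E
python3 - <<'E'
from trk import *
s=bot.observe();print(s["position"],s["tool_rot"],s["force"],theta(s,.03))
track(1.207)
# mark: side and scene corners, table ray at z=.043 for the top-edge middle
for n in T:
    R=cv2.Rodrigues(cam(T[n])[1])[0];print(n,"cam",(-R.T@cam(T[n])[2]).round(2))
    for a in np.arange(0,.21,.04):print(round(a,2),proj(T[n],[C[0]+.144*np.cos(a),C[1]+.144*np.sin(a),.043])[0].round(1))
E
```

```text
[ 0.64013796 -0.0036364   0.03297896] [-3.14004979e+00  3.87776301e-04  1.20702414e+00] [ 0.83561528 -0.48181787  0.77028657] 1.2132551143413803
side resid [ 3. -1.] home would be [0.3 4.6] score 0.87
scene resid [-1. -1.] home would be [-0.5  3.6] score 0.87
side cam [-0.02  0.62  0.78]
0.0 [220.8 190.2]
0.04 [219.3 191.3]
0.08 [217.8 192.3]
0.12 [216.3 193.4]
0.16 [214.9 194.6]
0.2 [213.6 195.8]
scene cam [1.24 0.15 0.85]
0.0 [258.7 250.1]
0.04 [260.9 250.5]
0.08 [263.2 250.9]
0.12 [265.5 251.2]
0.16 [267.7 251.4]
0.2 [270.  251.5]
```

{"api": "jog_arm", "payload": {"motion": [[-0.1,0,0,0,0],[-0.1,0,0,0,0],[-0.1,0,0,0,0],[-0.08,0,0,0,0],[-0.1,0.015,0,0.36,0],[-0.14,0.02,0,0.5,0],[-0.14,0.02,0,0.5,0],[-0.14,0.02,0,0.5,0],[-0.07,0.01,0,0.25,0],[0,0,0,0,0],[0,0,0,0,0]]}}

```text
clock: 17.55
position: [0.6313, -0.0316, 0.0335]
tool_rot: [-3.141, 0.0, 1.038]
force: [0.7, 0.2, -0.4]
grip_width: -0.0002
finger_force: 0.0
```

```bash
python3 - <<'E'
from trk import *
s=bot.observe();print(s["position"],s["tool_rot"][2],s["force"],theta(s));track(theta(s))
E
```

```text
[ 0.63127525 -0.03159179  0.03350799] 1.0383962368256237 [ 0.69843368  0.24008429 -0.35893648] 1.0500402500217996
side resid [ 3.2 -2.9] home would be [0.3 4.6] score 0.88
scene resid [-4.4  0.5] home would be [-0.5  3.6] score 0.79
```

```bash
cat >> trk.py <<'E'
def fit(th):
    "table angle and pin-head height from the head patch in both pictures, near th"
    obs=[];sc=[]
    for n,f0 in T.items():
        a=proj(f0,pin(1.207,.098))[0];p0=a.round().astype(int);w=6
        f=bot.grab_frame(n);q=proj(f,pin(th,.098))[0].round().astype(int);m=w+12
        k=lambda i,p,e:cv2.resize(cv2.cvtColor(i,cv2.COLOR_RGB2GRAY)[p[1]-e:p[1]+e+1,p[0]-e:p[0]+e+1],None,fx=4,fy=4,interpolation=cv2.INTER_CUBIC)
        _,b,_,l=cv2.minMaxLoc(cv2.matchTemplate(k(f["pixels"],q,m),k(f0["pixels"],p0,w),cv2.TM_CCOEFF_NORMED))
        obs.append(np.array(l)/4-12+q+(a-p0));sc.append(round(b,2))
    r=least_squares(lambda p:np.r_[proj(T["side"],pin(*p))[0]-obs[0],proj(T["scene"],pin(*p))[0]-obs[1]],[th,.098])
    print("fit theta %.3f z %.4f"%tuple(r.x),r.fun.round(1),sc)
    return r.x
E
python3 - <<'E'
from trk import *
fit(1.0);fit(.95)
E
```

```text
fit theta 0.914 z 0.0826 [-3.1  4.2 -7.  -5.9] [0.73, 0.78]
fit theta 0.916 z 0.0822 [-2.8  4.1 -7.  -5.8] [0.74, 0.77]
```

```bash
cat > ang.py <<'E'
from trk import *
def polar(f,S=800):
    g=np.mgrid[0:200,0:200];X=C[0]+(g[1]-99.5)*.001;Y=C[1]+(g[0]-99.5)*.001
    uv=proj(f,np.c_[X.ravel(),Y.ravel(),np.full(X.size,.044)]).astype(np.float32).reshape(200,200,2)
    im=f["pixels"].astype(np.float32);im=cv2.remap(im[...,0]-im[...,2],uv[...,0].copy(),uv[...,1].copy(),cv2.INTER_LINEAR)
    return cv2.warpPolar(im,(90,S),(99.5,99.5),90,cv2.INTER_LINEAR)[:,25:72]
f0=pickle.load(open("f0.pkl","rb"))[1]
def angle(fr):
    o=[]
    for n in("scene","side"):
        a,b=polar(f0[n]),polar(fr[n]);a=a-a.mean();b=b-b.mean()
        c=[(np.roll(a,-k,0)*b).sum() for k in range(200)]   # turned clockwise by k steps
        k=int(np.argmax(c));y=[c[k-1],c[k],c[(k+1)%200]];k+=.5*(y[0]-y[2])/(y[0]-2*y[1]+y[2])
        o.append(1.209-k*2*np.pi/800)
    return np.round(o,3)
E
python3 - <<'E'
from ang import *
w=pickle.load(open("w6.pkl","rb"));print("w6",angle({"scene":w[3],"side":w[2]}))
fr={n:bot.grab_frame(n) for n in T};print(angle(fr));pickle.dump(fr,open("ref.pkl","wb"))
s=bot.observe();print(theta(s),s["clock"])
E
```

```text
w6 [1.203 1.205]
[1.027 1.04 ]
1.05116258800676 17.95
```

Angle tracking works: the table is at 1.034 and follows the push. I'll push on to about 0.30.

{"api": "jog_arm", "payload": {"motion": [[-0.08,0.012,0,0.3,0],[-0.14,0.02,0,0.5,0],[-0.14,0.02,0,0.5,0],[-0.14,0.02,0,0.5,0],[-0.14,0.02,0,0.5,0],[-0.14,0.02,0,0.5,0],[-0.14,0.02,0,0.5,0],[-0.14,0.02,0,0.5,0],[-0.14,0.02,0,0.5,0],[-0.07,0.01,0,0.25,0],[-0.03,0.004,0,0.1,0],[0,0,0,0,0]]}}

```text
clock: 19.15
position: [0.6105, -0.0648, 0.0336]
tool_rot: [-3.141, 0.0, 0.666]
force: [-0.1, -0.4, -0.1]
grip_width: 0.0003
finger_force: 0.0
```

```bash
python3 - <<'E'
from ang import *
fr={n:bot.grab_frame(n) for n in T};print(angle(fr))
s=bot.observe();print(theta(s,.020),s["position"],s["tool_rot"][2],s["force"])
E
```

```text
[0.688 0.675]
0.658843968934836 [ 0.610525   -0.06465538  0.03347757] 0.6664815654998142 [0.18271564 0.8183982  0.39975726]
```

{"api": "jog_arm", "payload": {"motion": [[-0.08,0.012,0,0.3,0],[-0.14,0.02,0,0.5,0],[-0.14,0.02,0,0.5,0],[-0.14,0.02,0,0.5,0],[-0.14,0.02,0,0.5,0],[-0.14,0.02,0,0.5,0],[-0.14,0.02,0,0.5,0],[-0.14,0.02,0,0.5,0],[-0.08,0.012,0,0.3,0],[-0.03,0.004,0,0.1,0],[0,0,0,0,0]]}}

```text
clock: 20.35
position: [0.5826, -0.0864, 0.0336]
tool_rot: [-3.141, 0.0, 0.33]
force: [-0.2, 0.4, -0.1]
grip_width: -0.0
finger_force: 0.0
```

```bash
cat > drop.py <<'E'
from ang import *
import sys
def step():
    s=bot.observe();th=theta(s,.019);fr={n:bot.grab_frame(n) for n in T};a=angle(fr)
    print("touch %.3f"%th,"seen",a,"F",np.round(s["force"],1),"yaw %.3f t %.1f"%(s["tool_rot"][2],s["clock"]))
    try: th0,r=pickle.load(open("dref.pkl","rb"))
    except FileNotFoundError: pickle.dump((th,fr),open("dref.pkl","wb"));return
    for n in T:   # residual of the head patch from the riding prediction
        g=lambda f:cv2.GaussianBlur(f["pixels"],(3,3),0)
        A=proj(r[n],pin(th0,.098))[0];B=proj(r[n],pin(th,.098))[0];w=6;m=w+9;p=A.round().astype(int);q=B.round().astype(int)
        t=g(r[n])[p[1]-w:p[1]+w+1,p[0]-w:p[0]+w+1].copy();i=g(fr[n])[q[1]-m:q[1]+m+1,q[0]-m:q[0]+m+1].copy()
        _,b,_,l=cv2.minMaxLoc(cv2.matchTemplate(i,t,cv2.TM_CCOEFF_NORMED))
        print(n,"resid",(np.array(l)-9+q-p-(B-A)).round(1),"home",(proj(r[n],pin(th,.084))[0]-B).round(1),round(b,2))
step()
E
python3 drop.py
```

```text
touch 0.329 seen [0.339 0.328] F [-0.2  0.4 -0.1] yaw 0.330 t 20.4
```

{"api": "jog_arm", "payload": {"motion": [[-0.045,0.007,0,0.16,0],[-0.045,0.007,0,0.16,0],[-0.045,0.007,0,0.16,0],[-0.045,0.007,0,0.16,0],[-0.045,0.007,0,0.16,0],[-0.045,0.007,0,0.16,0],[0,0,0,0,0]]}}

```text
clock: 21.15
position: [0.5752, -0.0902, 0.0336]
tool_rot: [3.141, 0.0, 0.252]
force: [-0.2, -1.1, -0.5]
grip_width: -0.0002
finger_force: 0.0
```

```bash
python3 drop.py
```

```text
touch 0.250 seen [0.259 0.25 ] F [-0.2 -1.1 -0.5] yaw 0.252 t 21.1
side resid [ 0.4 -0.2] home [0.2 4.5] 0.99
scene resid [ 0.2 -0.1] home [-0.2  3.6] 0.98
```

{"api": "jog_arm", "payload": {"motion": [[-0.027,0.004,0,0.1,0],[-0.027,0.004,0,0.1,0],[-0.027,0.004,0,0.1,0],[0,0,0,0,0]]}}

```text
clock: 21.65
position: [0.5731, -0.091, 0.0336]
tool_rot: [3.142, 0.0, 0.229]
force: [0.4, 0.2, -0.4]
grip_width: -0.0001
finger_force: 0.2
```

```bash
python3 drop.py
```

```text
touch 0.228 seen [0.237 0.228] F [ 0.4  0.2 -0.4] yaw 0.229 t 21.6
side resid [-0.1  0.3] home [0.2 4.5] 0.99
scene resid [ 0.1 -0.1] home [-0.2  3.6] 0.97
```

{"api": "jog_arm", "payload": {"motion": [[-0.027,0.004,0,0.1,0],[-0.027,0.004,0,0.1,0],[-0.027,0.004,0,0.1,0],[0,0,0,0,0]]}}

```text
clock: 22.15
position: [0.5707, -0.0919, 0.0336]
tool_rot: [3.142, 0.0, 0.205]
force: [-0.4, 0.4, 0.2]
grip_width: 0.0001
finger_force: 0.1
```

```bash
python3 drop.py
```

```text
touch 0.204 seen [0.212 0.203] F [-0.4  0.4  0.2] yaw 0.205 t 22.1
side resid [-0.6 -0.2] home [0.2 4.5] 0.98
scene resid [ 0. -0.] home [-0.2  3.6] 0.95
```

{"api": "jog_arm", "payload": {"motion": [[-0.027,0.004,0,0.1,0],[-0.027,0.004,0,0.1,0],[-0.027,0.004,0,0.1,0],[0,0,0,0,0]]}}

```text
clock: 22.65
position: [0.5684, -0.0927, 0.0336]
tool_rot: [-3.142, 0.0, 0.181]
force: [0.6, -0.7, 0.0]
grip_width: 0.0002
finger_force: 0.1
```

```bash
python3 drop.py
```

```text
touch 0.180 seen [0.185 0.18 ] F [ 0.6 -0.7  0. ] yaw 0.181 t 22.6
side resid [-0.1  0.3] home [0.2 4.4] 0.99
scene resid [-0.  0.] home [-0.1  3.6] 0.93
```

{"api": "jog_arm", "payload": {"motion": [[-0.027,0.004,0,0.1,0],[-0.027,0.004,0,0.1,0],[-0.027,0.004,0,0.1,0],[0,0,0,0,0]]}}

```text
clock: 23.15
position: [0.5661, -0.0935, 0.0336]
tool_rot: [3.142, 0.0, 0.157]
force: [-0.3, -0.4, -0.1]
grip_width: -0.0002
finger_force: 0.1
```

```bash
python3 drop.py
```

```text
touch 0.157 seen [0.161 0.158] F [-0.3 -0.4 -0.1] yaw 0.157 t 23.1
side resid [0.3 0.8] home [0.2 4.4] 0.98
scene resid [-0.1  0.1] home [-0.1  3.6] 0.91
```

{"api": "jog_arm", "payload": {"motion": [[-0.027,0.004,0,0.1,0],[-0.027,0.004,0,0.1,0],[-0.027,0.004,0,0.1,0],[0,0,0,0,0]]}}

```text
clock: 23.65
position: [0.5637, -0.0942, 0.0336]
tool_rot: [3.142, 0.0, 0.133]
force: [-0.5, -0.4, -0.4]
grip_width: 0.0003
finger_force: 0.1
```

```bash
python3 drop.py
```

```text
touch 0.133 seen [0.138 0.128] F [-0.5 -0.4 -0.4] yaw 0.133 t 23.6
side resid [-0.3  0.3] home [0.2 4.4] 0.98
scene resid [-0.1  0.2] home [-0.1  3.6] 0.88
```

{"api": "jog_arm", "payload": {"motion": [[-0.027,0.004,0,0.1,0],[-0.027,0.004,0,0.1,0],[-0.027,0.004,0,0.1,0],[0,0,0,0,0]]}}

```text
clock: 24.15
position: [0.5613, -0.0948, 0.0336]
tool_rot: [3.142, 0.0, 0.109]
force: [0.5, -0.7, 1.1]
grip_width: -0.0001
finger_force: 0.0
```

```bash
python3 drop.py
```

```text
touch 0.109 seen [0.11  0.103] F [ 0.5 -0.7  1.1] yaw 0.109 t 24.1
side resid [ 0.1 -0.2] home [0.2 4.4] 0.97
scene resid [ 0.8 -0.7] home [-0.1  3.6] 0.86
```

{"api": "jog_arm", "payload": {"motion": [[-0.027,0.004,0,0.1,0],[-0.027,0.004,0,0.1,0],[-0.027,0.004,0,0.1,0],[0,0,0,0,0]]}}

```text
clock: 24.65
position: [0.559, -0.0954, 0.0336]
tool_rot: [3.142, 0.0, 0.085]
force: [0.5, -0.1, 0.3]
grip_width: 0.0003
finger_force: 0.0
```

```bash
python3 drop.py
```

```text
touch 0.085 seen [0.087 0.083] F [ 0.5 -0.1  0.3] yaw 0.085 t 24.6
side resid [0.5 0.2] home [0.2 4.4] 0.97
scene resid [ 0.8 -0.6] home [-0.1  3.6] 0.84
```

{"api": "jog_arm", "payload": {"motion": [[-0.027,0.004,0,0.1,0],[-0.027,0.004,0,0.1,0],[-0.027,0.004,0,0.1,0],[0,0,0,0,0]]}}

```text
clock: 25.15
position: [0.5566, -0.096, 0.0336]
tool_rot: [3.142, 0.0, 0.061]
force: [-0.5, 0.1, 0.1]
grip_width: 0.0
finger_force: 0.0
```

```bash
python3 drop.py
```

```text
touch 0.062 seen [0.061 0.058] F [-0.5  0.1  0.1] yaw 0.061 t 25.1
side resid [-1.1  4.7] home [0.2 4.4] 0.95
scene resid [1.7 2.5] home [-0.1  3.6] 0.84
```

The pin has dropped: the side residual is 4.7 px against 4.4 px expected when home. Now I'll creep until the lean force builds.

{"api": "jog_arm", "payload": {"motion": [[-0.01,0,0,0,0],[-0.01,0,0,0,0],[0,0,0,0,0]]}}

```text
clock: 25.55
position: [0.5561, -0.096, 0.0336]
tool_rot: [-3.142, 0.0, 0.061]
force: [0.2, 0.0, 0.1]
grip_width: -0.0001
finger_force: 0.1
```

{"api": "jog_arm", "payload": {"motion": [[-0.01,0,0,0,0],[0,0,0,0,0]]}}

```text
clock: 25.75
position: [0.5558, -0.096, 0.0336]
tool_rot: [-3.142, -0.0, 0.061]
force: [1.4, 0.2, -0.9]
grip_width: -0.0002
finger_force: 0.2
```

{"api": "jog_arm", "payload": {"motion": [[-0.01,0,0,0,0],[0,0,0,0,0],[0,0,0,0,0]]}}

```text
clock: 26.05
position: [0.5555, -0.0961, 0.0336]
tool_rot: [3.142, 0.0, 0.061]
force: [-0.3, -1.2, 0.3]
grip_width: -0.0002
finger_force: 0.1
```

{"api": "jog_arm", "payload": {"motion": [[-0.01,0,0,0,0],[-0.007,0,0,0,0],[0,0,0,0,0],[0,0,0,0,0]]}}

```text
clock: 26.45
position: [0.555, -0.096, 0.0336]
tool_rot: [-3.142, 0.0, 0.061]
force: [-0.4, 0.4, -0.2]
grip_width: 0.0002
finger_force: 0.1
```

{"api": "jog_arm", "payload": {"motion": [[-0.01,0,0,0,0],[-0.007,0,0,0,0],[0,0,0,0,0],[0,0,0,0,0]]}}

```text
clock: 26.85
position: [0.5545, -0.0961, 0.0336]
tool_rot: [-3.142, 0.0, 0.061]
force: [-0.1, -0.4, -0.1]
grip_width: -0.0002
finger_force: 0.1
```

{"api": "jog_arm", "payload": {"motion": [[-0.01,0,0,0,0],[-0.007,0,0,0,0],[0,0,0,0,0],[0,0,0,0,0]]}}

```text
clock: 27.25
position: [0.554, -0.0961, 0.0336]
tool_rot: [-3.142, 0.0, 0.061]
force: [0.3, -0.5, 0.3]
grip_width: -0.0
finger_force: 0.1
```

```bash
python3 drop.py
```

```text
touch 0.036 seen [0.039 0.034] F [ 0.3 -0.5  0.3] yaw 0.061 t 27.2
side resid [-0.8  5.2] home [0.2 4.4] 0.96
scene resid [1.7 2.7] home [-0.1  3.6] 0.82
```

{"api": "jog_arm", "payload": {"motion": [[-0.01,0,0,0,0],[-0.007,0,0,0,0],[0,0,0,0,0],[0,0,0,0,0]]}}

```text
clock: 27.75
position: [0.5535, -0.0962, 0.0336]
tool_rot: [3.142, 0.0, 0.061]
force: [1.1, -0.8, -0.4]
grip_width: -0.0001
finger_force: 0.1
```

{"api": "jog_arm", "payload": {"motion": [[-0.01,0,0,0,0],[-0.007,0,0,0,0],[0,0,0,0,0],[0,0,0,0,0]]}}

```text
clock: 28.15
position: [0.553, -0.0962, 0.0336]
tool_rot: [-3.142, 0.0, 0.061]
force: [0.5, 0.2, 0.5]
grip_width: -0.0001
finger_force: 0.1
```

{"api": "jog_arm", "payload": {"motion": [[-0.01,0,0,0,0],[-0.007,0,0,0,0],[0,0,0,0,0],[0,0,0,0,0]]}}

```text
clock: 28.55
position: [0.5524, -0.0962, 0.0336]
tool_rot: [-3.142, 0.0, 0.061]
force: [0.5, -0.2, -0.0]
grip_width: -0.0001
finger_force: 0.2
```

{"api": "jog_arm", "payload": {"motion": [[-0.01,0,0,0,0],[-0.007,0,0,0,0],[0,0,0,0,0],[0,0,0,0,0]]}}

```text
clock: 28.95
position: [0.552, -0.0962, 0.0336]
tool_rot: [-3.142, -0.0, 0.061]
force: [0.6, -0.7, -0.2]
grip_width: -0.0
finger_force: 0.4
```

{"api": "jog_arm", "payload": {"motion": [[-0.01,0,0,0,0],[-0.007,0,0,0,0],[0,0,0,0,0],[0,0,0,0,0]]}}

```text
clock: 29.35
position: [0.5514, -0.0962, 0.0336]
tool_rot: [-3.142, 0.0, 0.061]
force: [0.5, -0.8, 0.2]
grip_width: -0.0
finger_force: 0.3
```

```bash
python3 drop.py
```

```text
touch 0.011 seen [0.016 0.012] F [ 0.5 -0.8  0.2] yaw 0.061 t 29.4
side resid [-0.5  4.6] home [0.2 4.4] 0.95
scene resid [1.7 2.9] home [-0.1  3.6] 0.82
```

The table still moves after the apparent drop, so I'll use the last picture to check the pin.

```bash
python3 - <<'E'
from ang import *
th0,r=pickle.load(open("dref.pkl","rb"))
c=lambda f,th:cv2.resize(f["pixels"][(q:=proj(f,pin(th,.08))[0].round().astype(int))[1]-19:q[1]+19,q[0]-25:q[0]+25,::-1],(400,300),interpolation=cv2.INTER_CUBIC)
fr={n:bot.grab_frame(n) for n in T};pickle.dump(fr,open("chk.pkl","wb"))
cv2.imwrite("pics/chk.png",np.vstack([np.hstack([c(r[n],th0),c(fr[n],.012)]) for n in T]))
E
```

```text
(no output)
```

View pics/chk.png

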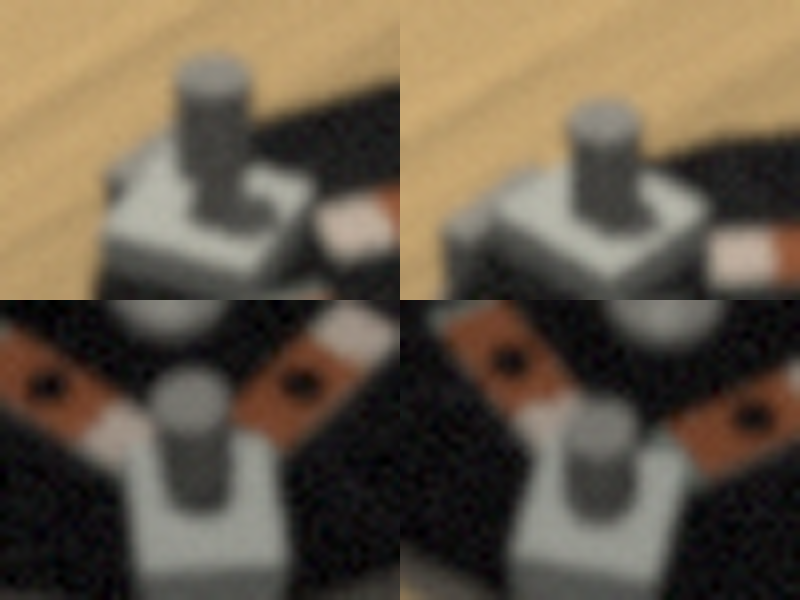

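The pin's head now sits on the block (before on the left, now on the right), so it is home and only the play remains. I'll keep creeping.

{"api": "jog_arm", "payload": {"motion": [[-0.01,0,0,0,0],[-0.007,0,0,0,0],[0,0,0,0,0],[0,0,0,0,0]]}}

```text
clock: 29.95
position: [0.5509, -0.0963, 0.0336]
tool_rot: [-3.142, 0.0, 0.061]
force: [0.7, -0.3, -0.2]
grip_width: -0.0003
finger_force: 0.4
```

{"api": "jog_arm", "payload": {"motion": [[-0.01,0,0,0,0],[-0.007,0,0,0,0],[0,0,0,0,0],[0,0,0,0,0]]}}

```text
clock: 30.35
position: [0.5505, -0.0963, 0.0336]
tool_rot: [-3.142, -0.0, 0.061]
force: [2.0, -1.2, 0.6]
grip_width: 0.0006
finger_force: 0.5
```

{"api": "jog_arm", "payload": {"motion": [[-0.01,0,0,0,0],[0,0,0,0,0],[0,0,0,0,0]]}}

```text
clock: 30.65
position: [0.5503, -0.0964, 0.0336]
tool_rot: [-3.142, -0.0, 0.061]
force: [2.7, -0.2, -0.5]
grip_width: 0.0
finger_force: 1.1
```

{"api": "jog_arm", "payload": {"motion": [[-0.01,0,0,0,0],[0,0,0,0,0],[0,0,0,0,0]]}}

```text
clock: 30.95
position: [0.5501, -0.0963, 0.0337]
tool_rot: [-3.142, -0.0, 0.061]
force: [4.2, -0.9, -2.4]
grip_width: -0.0001
finger_force: 2.0
```

{"api": "jog_arm", "payload": {"motion": [[-0.01,0,0,0,0],[0,0,0,0,0],[0,0,0,0,0],[0,0,0,0,0],[0,0,0,0,0],[0,0,0,0,0],[0,0,0,0,0],[0,0,0,0,0]]}}

```text
clock: 31.75
position: [0.5499, -0.0964, 0.0337]
tool_rot: [3.142, -0.001, 0.061]
force: [5.4, -0.2, -2.2]
grip_width: -0.0001
finger_force: 2.7
```

{"api": "jog_arm", "payload": {"motion": [[-0.008,0,0,0,0],[0,0,0,0,0],[0,0,0,0,0],[0,0,0,0,0],[0,0,0,0,0],[0,0,0,0,0],[0,0,0,0,0],[0,0,0,0,0],[0,0,0,0,0],[0,0,0,0,0]]}}

```text
clock: 32.75
position: [0.5499, -0.0964, 0.0337]
tool_rot: [-3.142, -0.001, 0.061]
force: [6.5, -0.8, -3.0]
grip_width: -0.0001
finger_force: 3.1
```

Locked, with about 7 N held for a second. Backing away now.

{"api": "jog_arm", "payload": {"motion": [[0.1,0,0,0,0],[0.3,0,0,0,0],[0,0,-0.8,0,0],[0,0,-1,0,0],[0,0,-1,0,0],[0,0,-1,0,0],[0,0,-1,0,0],[0,0,0,0,0],[0,0,0,0,0]]}}

```text
clock: 33.65
position: [0.5615, -0.0956, 0.1778]
tool_rot: [3.142, -0.0, 0.061]
force: [0.3, -0.4, -0.2]
grip_width: -0.0
finger_force: 0.0
```

```bash
python3 - <<'E'
from ang import *
fr={n:bot.grab_frame(n) for n in T};print(angle(fr))
c=pickle.load(open("chk.pkl","rb"))
for n in T:
    q=proj(fr[n],pin(0,.08))[0].round().astype(int);w=7
    t=c[n]["pixels"][q[1]-w:q[1]+w,q[0]-w:q[0]+w].copy();i=fr[n]["pixels"][q[1]-w-6:q[1]+w+6,q[0]-w-6:q[0]+w+6].copy()
    _,b,_,l=cv2.minMaxLoc(cv2.matchTemplate(i,t,cv2.TM_CCOEFF_NORMED));print(n,np.array(l)-6,round(b,2))
s=bot.observe();print(s["position"],s["force"])
E
```

```text
[0.009 0.004]
side [0 0] 0.99
scene [0 0] 0.97
[ 0.56085102 -0.09556889  0.17665495] [-0.09650323 -0.22554537 -0.62401545]
```

The pin is still home and the robot is clear of everything, so I'll hand it in.

```bash
python3 -c "
from workcell import bot
print(bot.job_done())"
```

```text
the job is handed in; nothing more can be done
None
```

The pin is fully home in the index hole and the turntable stopped dead and held under about a 7 N lean; the arm is backed clear and the job is handed in at about 34 s, though the hand-in returned no verdict.

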